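Flip the lid onto the bit box

ROBOT

A 6-joint arm with a two-finger parallel gripper is mounted at the origin on a cart in front of the work surface, level with it; the furniture and walls round the work are solid. World frame = base frame: x ahead of the robot, y to its left, z up, the work surface at z = 0. Lengths are in mm, angles in rad, forces in N, time in s.
With the tool pointing down it reaches from about 350 to 775 mm from the base axis. Payload 7.3 kg.
Tool frame: the origin (TCP) lies midway between the tips of the shut fingers; the grasp point (between the pads) lies 19 mm behind it (bot.grip_depth is the distance from the TCP to the grasp point, in mm); z points along the fingers, x is the direction in which the jaws open and shut, and the axes are right-handed (so a half turn about z gives the same grasp; the last joint's range is limited). The gripper opens to 92 mm and grips with 3 to 60 N. Pads are 19 mm wide; open, the fingers measure 130 mm over their backs; the gripper's body (75 mm by 190 mm) begins 47 mm behind the grasp point.
Start: joints at [1.005, 0.342, 1.524, -0, 1.275, -0.146], TCP at [213.967, 479.441, 226.741] pointing down, gripper open.
Joint ranges: [-2.53, 2.53], [-0.77, 2.02], [0.04, 2.7], [-1, 4.14], [0.28, 2.66], [-3.11, 3.11]. Speed limits (rad/s): [2.57, 2.57, 3.14, 3.14, 3.14, 3.14].

INTERFACE

Orientations are given as [roll, pitch, yaw] about the fixed x, y, z axes, in that order (R = Rz(yaw) Ry(pitch) Rx(roll)).
In Python, from plant import bot gives the robot as it stands. The module is installed in compiled form; this text tells all that it offers.
- The arm moves only by the shell command python3 -m inch 'ROWS'. ROWS is JSON, a list that holds one entry, the list of rows, each a list of 7 numbers: the shift along the tool's x, y, z each as a share of 0.2 m, from -1 to 1, then the turn, a rotation vector about the tool's x, y, z each as a share of 45 degrees, from -1 to 1, then the closure, from -1 (fully open) to 1 (shut), so that 0 is half open. A call has exactly 10 rows; each row is the pose to reach, as a shift and turn from the pose commanded when the call began, along the tool's axes at that moment; what a row does not reach only later rows make up. A row lasts 1/8 s, in which the tool goes at most 62.5 mm and 10.7 degrees, less where a joint would pass 70% of its speed; a pose out of reach is approached as far as the arm can. A call with a number of a shift or a turn outside -1 to 1 is refused whole. A call with a gripper value outside its range is refused whole. The fingers move at their own pace and stop on an object; the grip force is fixed at half the most. Time passes only in rows, so rows that repeat a pose let the fingers close, or fill a call up. It gives the time, the measured TCP pose, the force and the opening at its end, in the units of the state.
- bot.get_obs(): the state, without advancing time (a new reading comes with each control period).
- bot.capture(name): name is "side" or "top" or "wrist"; returns the picture (400x640x3 uint8, red, green, blue); there is no depth.
- bot.camera_params(name): a dict with "fx", "fy", "cx", "cy" (pixels), "R" (3x3) and "t" (3): a world point X has camera coordinates R X + t; the wrist camera has in their place "T_tool_cam" (4x4, takes a point from camera to tool coordinates, whose origin is the TCP and whose axes are the tool frame's). Camera axes: x right, y down, z forward; pixel columns grow to the right and rows downward; lengths in mm; the calibration is good to about 2 mm. A picture is of the moment at which its call begins: read the wrist's pose just before it. camera_params takes no time and is no camera call.
- bot.close_job(): hands the job in, once; it reports no verdict.
The state is a dict: "time": time; "joint_positions": joint angles; "dq": joint speeds; "tau": joint torques, N m; "tool_pos": TCP position; "tcp_rot": TCP orientation; "contact_force": force on the tool from outside, world axes, zero at the start; "moment": the same for the moment, N m; "grip_width": finger opening in mm.
Only numpy, scipy, OpenCV 4.12 (cv2) and the standard library are available. Lean on these libraries where they do the work, as an engineer would, in place of code of your own. Each camera call takes 0.05 s, during which the arm holds its last target.

TASK

The lid of the shallow wooden bit box lies upside down on the bench in front of the box. Without picking it up, work it with your fingers only: line it up with the box, push it against the box front and tip it up on that edge until it flips over onto the box. Then push it in until both battens are down inside the box and the lid lies flat, its front edge flush with the box front; leave the pencil, the tape measure and the pliers where they are.

Things in the scene. Friction and masses are not known exactly. Their poses are not given: they have to be found in the camera images.
- bit_box: Shallow open wooden box with router bits in it, fixed to the bench. Outside 110 (x) x 130 (y) x 24 mm high, walls 8 mm thick (opening 94 x 114 mm). Origin: centre of its underside, on the bench top. Its x axis points from its front wall to its back wall, away from the robot; y to the left, z up. The lid lies before its front wall, on its -x side.
- box_front_top (a point): Middle of the top outer edge of the box's front wall, 24 mm above the bench; box frame (-55, 0, 24) mm.
- lid: Loose plywood lid, 110 (x) x 130 (y) x 12 mm, 60 to 130 g, same outline as the box. At the start it lies upside down, flat outer face on the bench. Origin: centre of the outer face. Its z axis points out of the inner face: up at the start, down when the lid is on the box. Its x axis points to the box at the start (askew by up to 0.2 rad), and to the robot once flipped.
- lid_battens (a point): Point between two fixed battens on the lid's inner face, lid frame (-15.5, 0, 20) mm. Each is 61 (x) x 10 x 8 mm high, at lid y = -52..-42 and +42..+52, x = -46..+15: 9 mm short of the near edge, 40 mm short of the far edge. On the box they drop inside the side walls with 5 mm play each side; their ends meet the back wall with the lid 1 mm past flush.
- lid_far_edge (a point): Middle of the lid's end face that is next to the box at the start (lid frame x = +55, z = 2 mm): the edge it pivots on; it becomes the front edge when the lid is on the box. The inner side of this edge has a 45 degree finger bevel, 8 x 8 mm, along its whole length (to lift the lid off by), so the end face is only 4 mm high, from z = 0 to 4 mm.
- lid_near_edge (a point): Middle of the opposite end face, nearest the robot at the start (lid frame x = -55, z = 6 mm): the edge that is raised; it becomes the back edge. The face is square, 12 mm high. Fingertips low on it, pressing 8 to 12 N along the lid towards the box, hold it by friction (about 0.5 or more) and swing it up on an arc about the far edge; near upright, push its top over the box.
- pencil: Flat red carpenter's pencil, 188 x 12 x 9 mm, lying on the bench to the right of the box. A bystander. Origin at the centre of its underside.
- tape_measure: Tape measure in a light case, 82 x 40 x 71 mm high, standing on the bench to the left of the box. A bystander. Origin at the centre of its underside.
- pliers: Pliers with red handles, 192 x 68 x 15 mm, lying on the bench to the right of the work, near the vice. A bystander. Origin at the centre of its underside.
Things that resemble listed ones, but are neither listed nor needed, are in the scene too. Leave any turquoise look-alike of the lid alone.

How it is judged:
By the outcome, as a careful person would: the job done as asked, in the order asked, and still so for the second after the job is handed in, with the robot touching nothing.
It also fails if it takes over 72 s, if anything falls off the work surface, if the arm or the gripper's body presses on something with over 40 N, if the wrist force passes 120 N, or if a joint passes its speed limit or range.

## Working session

There is one attempt and no reset: what is moved stays moved. The work goes in short steps, Python scripts to look and compute and a shell command to move; the robot and the scene stay as the last step left them, time stands still between calls to the robot, and variables do not carry over. Pictures are saved under pics/ and viewed, and the job is handed in when it is done.

```bash
mkdir -p pics; ls; python3 - <<'E'
from plant import bot
import cv2
print(bot.get_obs())
for n in ("side","top","wrist"):
    p=bot.camera_params(n); print(n,p)
    im=bot.capture(n); cv2.imwrite(f"pics/{n}0.png",im[:,:,::-1])
E
```

```text
pics
{'time': 0.0, 'joint_positions': array([ 1.00500110e+00,  3.42721593e-01,  1.52502709e+00, -1.98862400e-05,
        1.27537477e+00, -1.46024583e-01]), 'dq': array([ 6.71954876e-04, -8.05227692e-04, -7.90725954e-04, -2.54344596e-05,
        7.69209793e-04,  1.09361563e-04]), 'tau': array([-1.41138949e-03, -4.31255078e+01, -2.44216847e+01,  7.15755299e-02,
        5.60509705e-02, -1.38312971e-04]), 'tool_pos': array([213.74152478, 479.07597716, 226.04202529]), 'tcp_rot': array([-3.14138873e+00,  1.51727446e-03,  1.15103164e+00]), 'contact_force': array([-0.05972829, -0.62802323, -0.19674461]), 'moment': array([ 0.00392777,  0.01878964, -0.02491664]), 'grip_width': 91.60585066237607}
side {'fx': 451.4924619016289, 'fy': 451.4924619016289, 'cx': 321.0913235202773, 'cy': 206.61945957586528, 'R': array([[-0.99976023,  0.01687306,  0.01395634],
       [-0.00462659,  0.46020067, -0.88780287],
       [-0.02140267, -0.88765458, -0.46001226]]), 't': array([ 561.88496902,  -35.22480769, 1136.77471919])}
top {'fx': 447.51277506534984, 'fy': 447.51277506534984, 'cx': 318.70363845800625, 'cy': 205.49526732234304, 'R': array([[ 0.00464831, -0.999781  ,  0.02040447],
       [-0.99077825, -0.00736764, -0.13529296],
       [ 0.13541366, -0.01958742, -0.99059551]]), 't': array([ 170.25226075,  555.14426168, 1159.69336386])}
wrist {'fx': 300.5270494307677, 'fy': 300.5270494307677, 'cx': 318.08327258661524, 'cy': 198.96678160457884, 'T_tool_cam': array([[ 9.99999892e-01,  2.32705260e-04, -4.02275965e-04,
        -8.76802761e-02],
       [-1.11100180e-04,  9.60210909e-01,  2.79275847e-01,
        -7.54800425e+01],
       [ 4.51258729e-04, -2.79275772e-01,  9.60210831e-01,
        -1.58436328e+02],
       [ 0.00000000e+00,  0.00000000e+00,  0.00000000e+00,
         1.00000000e+00]])}
```

View pics/side0.png

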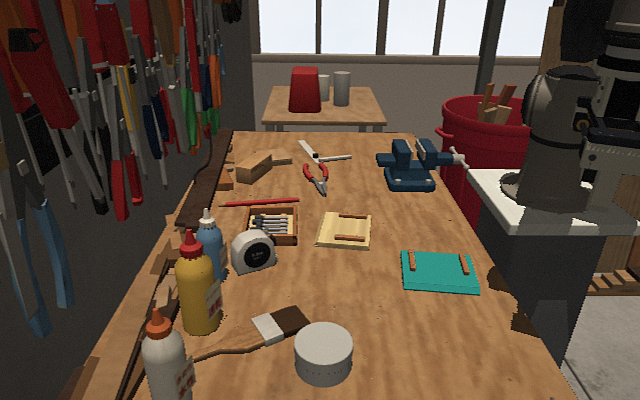

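View pics/top0.png

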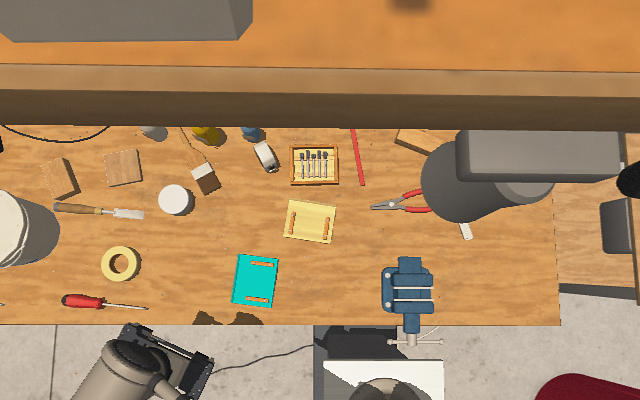

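View pics/wrist0.png

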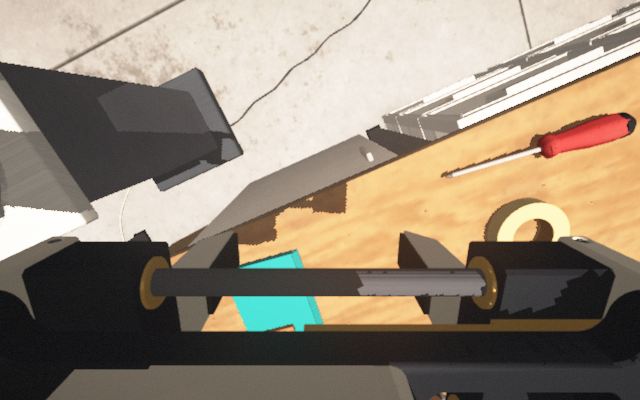

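```bash
python3 - <<'E'
import cv2
im=cv2.imread("pics/top0.png")
cv2.imwrite("pics/top0c.png",cv2.resize(im[135:255,240:390],None,fx=5,fy=5,interpolation=cv2.INTER_CUBIC)[:600])
im=cv2.imread("pics/side0.png")
cv2.imwrite("pics/side0c.png",cv2.resize(im[185:260,210:390],None,fx=4.4,fy=4.4,interpolation=cv2.INTER_CUBIC)[:600])
E
```

```text
(no output)
```

View pics/top0c.png

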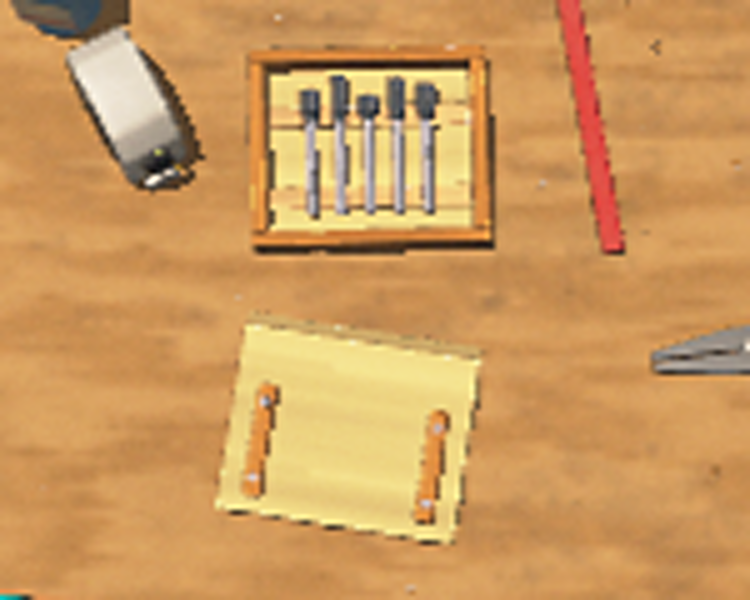

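View pics/side0c.png

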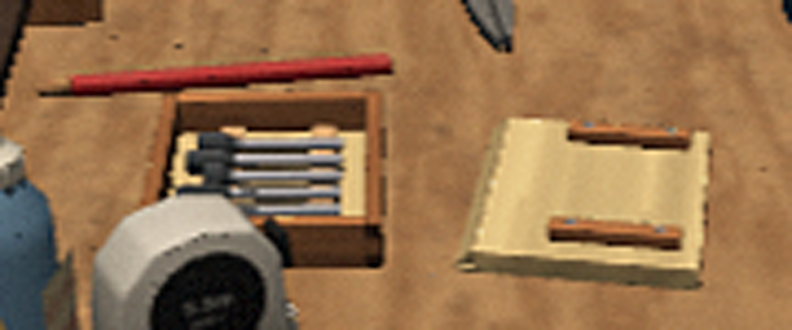

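```bash
cat > h.py <<'E'
import numpy as np
from plant import bot
from scipy.spatial.transform import Rotation as Ro
def ray(cam,u,v,z):
    p=bot.camera_params(cam);R=np.array(p["R"]);t=np.array(p["t"])
    d=R.T@np.array([(u-p["cx"])/p["fx"],(v-p["cy"])/p["fy"],1]);c=-R.T@t
    return c+d*(z-c[2])/d[2]
def proj(cam,X):
    p=bot.camera_params(cam);c=np.array(p["R"])@np.array(X)+np.array(p["t"])
    return p["fx"]*c[0]/c[2]+p["cx"],p["fy"]*c[1]/c[2]+p["cy"]
def wrist_cam(obs=None):
    o=obs or bot.get_obs();p=bot.camera_params("wrist")
    T=np.eye(4);T[:3,:3]=Ro.from_euler("xyz",o["tcp_rot"]).as_matrix();T[:3,3]=o["tool_pos"]
    return T@np.array(p["T_tool_cam"]),p
def wray(u,v,z,obs=None):
    T,p=wrist_cam(obs);d=T[:3,:3]@np.array([(u-p["cx"])/p["fx"],(v-p["cy"])/p["fy"],1]);c=T[:3,3]
    return c+d*(z-c[2])/d[2]
def wproj(X,obs=None):
    T,p=wrist_cam(obs);c=T[:3,:3].T@(np.array(X)-T[:3,3])
    return p["fx"]*c[0]/c[2]+p["cx"],p["fy"]*c[1]/c[2]+p["cy"]
E
python3 - <<'E'
from h import *
np.set_printoptions(precision=1,suppress=True)
def c(u,v): return 240+(u+.5)/5-.5,135+(v+.5)/5-.5
B=[ray("top",*c(*p),24)[:2] for p in [(254,247),(492,243),(487,48),(250,50)]]
print(np.array(B),np.mean(B,0),[np.linalg.norm(B[i]-B[(i+1)%4]) for i in range(4)])
L=[ray("top",*c(*p),z)[:2] for p,z in [((218,507),12),((452,541),12),((480,355),4),((248,320),4)]]
print(np.array(L),np.mean(L,0),[np.linalg.norm(L[i]-L[(i+1)%4]) for i in range(4)])
for Q in (B,L):
    for i in range(4):
        d=Q[(i+1)%4]-Q[i]; print(round(np.arctan2(d[1],d[0]),3))
p=bot.camera_params("top");print(-np.array(p["R"]).T@p["t"])
T,p=wrist_cam();print(T)
E
```

```text
[[614.  250.4]
 [617.3 121.2]
 [726.4 123.8]
 [723.9 254.1]] [670.4 187.4] [np.float64(129.32877867953604), np.float64(109.1060049848582), np.float64(130.32988984234726), np.float64(109.95986567745705)]
[[473.7 268.5]
 [456.1 142.2]
 [558.5 126.6]
 [577.  254.1]] [516.3 197.8] [np.float64(127.52155023716351), np.float64(103.63691038083375), np.float64(128.85780547775983), np.float64(104.32856235702423)]
-1.545
0.024
1.59
-3.108
-1.709
-0.151
1.427
3.003
[ 392.2  197.  1220.4]
[[  0.4   0.9   0.3 144.9]
 [  0.9  -0.4  -0.1 510. ]
 [ -0.    0.3  -1.  384.7]
 [  0.    0.    0.    1. ]]
```

```bash
python3 -m inch '[[[-0.02,0.1,0,0,0,-0.06,0],[-0.04,0.2,0,0,0,-0.12,0],[-0.06,0.3,0,0,0,-0.18,0],[-0.08,0.4,0,0,0,-0.24,0],[-0.1,0.5,0,0,0,-0.3,0],[-0.12,0.6,0,0,0,-0.36,0],[-0.14,0.7,0,0,0,-0.42,0],[-0.16,0.8,0,0,0,-0.48,0],[-0.18,0.9,0,0,0,-0.53,0],[-0.2,1,0,0,0,-0.565,0]]]'
python3 -m inch '[[[-0.09,0.1,0,0,0,0,0],[-0.18,0.2,0,0,0,0,0],[-0.27,0.3,0,0,0,0,0],[-0.36,0.4,0,0,0,0,0],[-0.45,0.5,0,0,0,0,0],[-0.54,0.62,0,0,0,0,0],[-0.63,0.75,0,0,0,0,0],[-0.72,0.87,0,0,0,0,0],[-0.84,1,0,0,0,0,0],[-0.84,1,0,0,0,0,0]]]'
python3 - <<'E'
from h import *
import cv2
o=bot.get_obs();print(o["tool_pos"],o["tcp_rot"],o["grip_width"],o["contact_force"],o["time"])
cv2.imwrite("pics/wrist1.png",bot.capture("wrist")[:,:,::-1])
E
```

```text
time: 1.4
tool_pos: [380.7, 360.9, 226.5]
tcp_rot: [-3.141, 0.0, 1.596]
contact_force: [-0.8, 0.3, 0.2]
grip_width: 46.0
time: 2.65
tool_pos: [585.5, 196.4, 225.8]
tcp_rot: [-3.141, 0.0, 1.592]
contact_force: [0.2, -0.7, -0.0]
grip_width: 45.6
[585.48323123 196.44488025 225.79887847] [-3.14083977e+00  4.86375935e-04  1.59195174e+00] 45.597242615952815 [ 0.20627245 -0.71213841 -0.00617072] 2.65
```

View pics/wrist1.png

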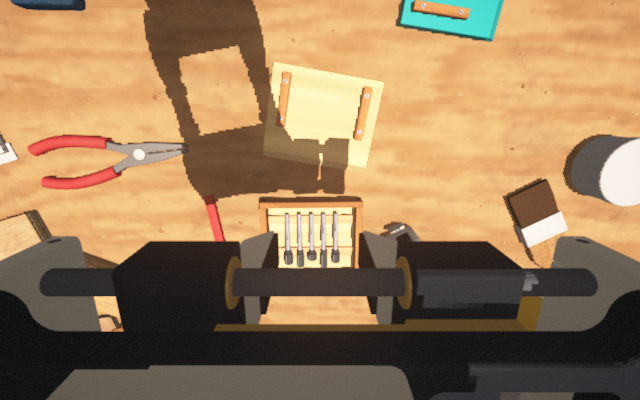

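```bash
python3 - <<'E'
import cv2
im=cv2.imread("pics/wrist1.png")
cv2.imwrite("pics/wrist1c.png",cv2.resize(im[55:215,250:400],None,fx=3.75,fy=3.75,interpolation=cv2.INTER_CUBIC))
E
```

```text
(no output)
```

View pics/wrist1c.png

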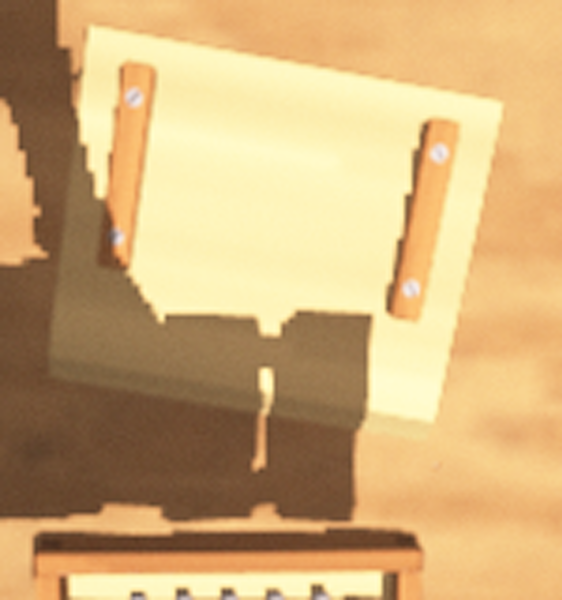

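```bash
python3 - <<'E'
from h import *
from scipy.optimize import least_squares
np.set_printoptions(precision=2,suppress=True)
o=bot.get_obs()
c=lambda u,v:(250+(u+.5)/3.75-.5,55+(v+.5)/3.75-.5)
for p,z in [((36,550),24),((421,551),24)]: print("box",wray(*c(*p),z,o))
# lid fit
pts=[((-55,-65,12),(88,27)),((-55,65,12),(503,102)),((47,65,12),(437,422)),((55,65,4),(432,437)),((55,-65,4),(49,378)),
 ((15,42,20),(388,318)),((15,52,20),(418,322)),((-46,52,20),(459,123)),((-46,42,20),(427,121)),((-46,-42,20),(155,68)),((-46,-52,20),(122,64))]
def res(q,full=False):
    r=[]
    for X,p in pts:
        cs,s=np.cos(q[2]),np.sin(q[2]);w=[q[0]+cs*X[0]-s*X[1],q[1]+s*X[0]+cs*X[1],X[2]]
        r.append(np.array(wproj(w,o))-c(*p))
    return np.array(r) if full else np.ravel(r)
s=least_squares(res,[516,197,-.15]);print(s.x);print(res(s.x,True))
E
```

```text
box [618.08 124.44  24.  ]
box [615.53 252.91  24.  ]
[518.86 199.17  -0.14]
[[-0.6  -0.02]
 [ 0.17 -0.3 ]
 [-0.3   0.32]
 [-1.2   1.3 ]
 [ 0.28  0.65]
 [ 0.41 -0.02]
 [ 0.62  0.28]
 [ 0.48 -0.22]
 [ 0.41 -1.2 ]
 [-0.17  0.08]
 [-0.18 -0.4 ]]
```

```bash
python3 -m inch '[[[0.01,-0.08,0.15,0,0,0.05,0.17],[0.02,-0.16,0.3,0,0,0.1,0.17],[0.03,-0.24,0.45,0,0,0.15,0.17],[0.03,-0.32,0.6,0,0,0.205,0.17],[0.03,-0.392,0.75,0,0,0.205,0.17],[0.03,-0.392,0.85,0,0,0.205,0.17],[0.03,-0.392,0.93,0,0,0.205,0.17],[0.03,-0.392,0.93,0,0,0.205,0.17],[0.03,-0.392,0.93,0,0,0.205,0.17],[0.03,-0.392,0.93,0,0,0.205,0.17]]]'
python3 - <<'E'
from h import *
import cv2
o=bot.get_obs();print(o["tool_pos"],o["tcp_rot"],o["grip_width"],o["contact_force"],o["time"])
cv2.imwrite("pics/wrist2.png",bot.capture("wrist")[:,:,::-1])
im=bot.capture("side")[:,:,::-1]
cv2.imwrite("pics/side2.png",cv2.resize(im[150:290,220:420],None,fx=4,fy=4,interpolation=cv2.INTER_CUBIC))
E
```

```text
time: 3.95
tool_pos: [506.4, 202.5, 41.6]
tcp_rot: [3.14, -0.001, 1.434]
contact_force: [0.6, 0.2, 0.2]
grip_width: 37.9
[506.35607004 202.54396475  41.56974152] [ 3.14002795e+00 -7.28660642e-04  1.43369268e+00] 37.9196097827864 [0.57932779 0.22380573 0.23359078] 3.95
```

View pics/wrist2.png

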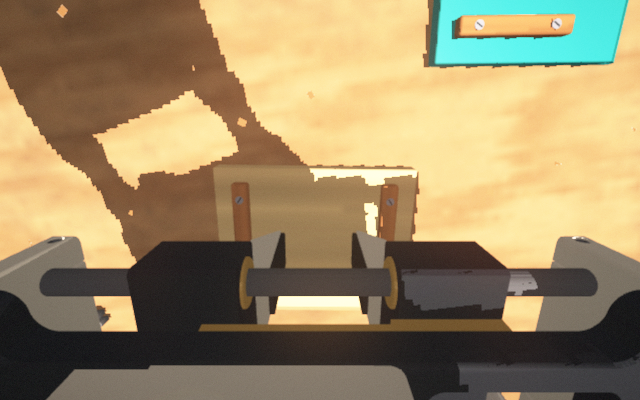

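View pics/side2.png

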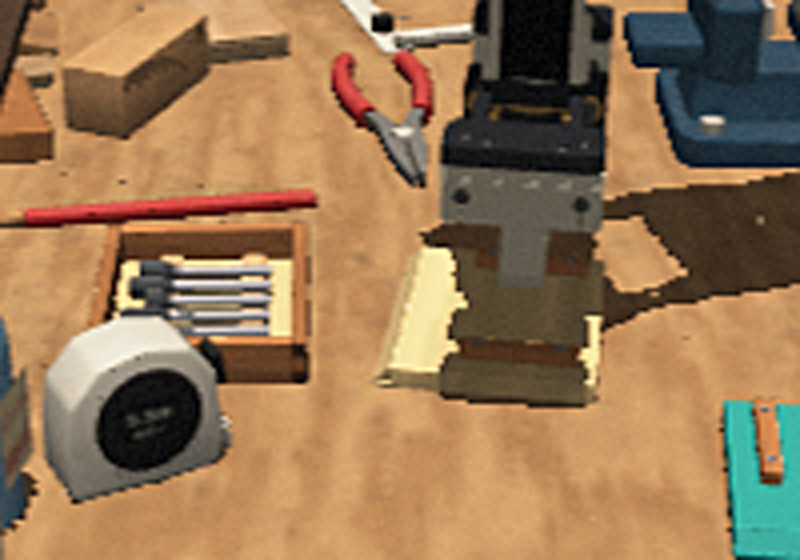

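```bash
python3 -m inch '[[[-0.008,0,0.03,0,0,0,0.17],[-0.008,0,0.06,0,0,0,0.17],[-0.008,0,0.09,0,0,0,0.17],[-0.008,0,0.12,0,0,0,0.17],[-0.008,0,0.132,0,0,0,0.17],[-0.008,0,0.132,0,0,0,0.1],[-0.008,0,0.132,0,0,0,0.04],[-0.008,0,0.132,0,0,0,-0.02],[-0.008,0,0.132,0,0,0,-0.1],[-0.008,0,0.132,0,0,0,-0.1]]]'
python3 - <<'E'
from h import *
import cv2
im=bot.capture("side")[:,:,::-1]
cv2.imwrite("pics/side3.png",cv2.resize(im[150:290,220:420],None,fx=4,fy=4,interpolation=cv2.INTER_CUBIC))
E
```

```text
time: 5.3
tool_pos: [505.6, 200.8, 14.4]
tcp_rot: [3.141, -0.0, 1.434]
contact_force: [0.0, -0.2, 0.4]
grip_width: 50.3
```

View pics/side3.png

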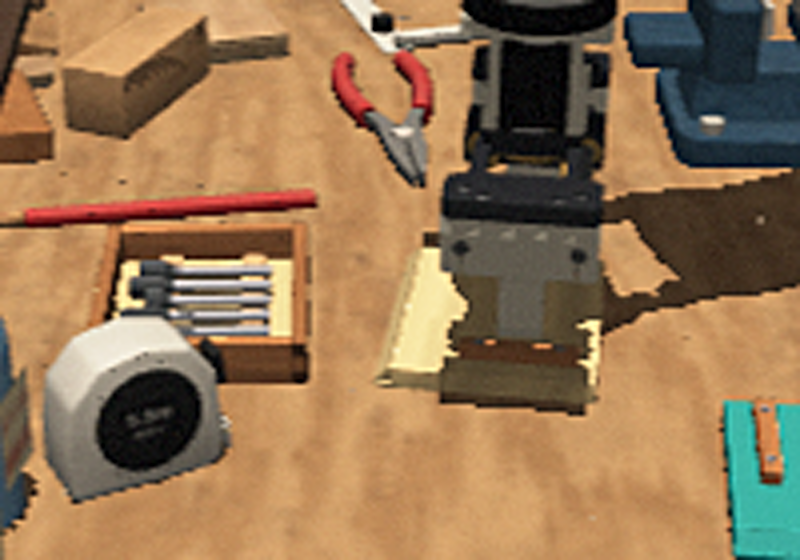

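```bash
python3 -m inch '[[[0,0,0,0,0,0,-0.2],[0,0,0,0,0,0,-0.26],[0,0,0,0,0,0,-0.32],[0,0,0,0,0,0,-0.38],[0,0,0,0,0,0,-0.44],[0,0,0,0,0,0,-0.5],[0,0,0,0,0,0,-0.55],[0,0,0,0,0,0,-0.6],[0,0,0,0,0,0,-0.6],[0,0,0,0,0,0,-0.6]]]'
python3 - <<'E'
from h import *
import cv2
im=bot.capture("side")[:,:,::-1]
cv2.imwrite("pics/side4.png",cv2.resize(im[150:290,220:420],None,fx=4,fy=4,interpolation=cv2.INTER_CUBIC))
E
```

```text
time: 6.6
tool_pos: [505.7, 200.7, 15.2]
tcp_rot: [3.141, -0.0, 1.434]
contact_force: [-2.6, -1.7, 8.2]
grip_width: 69.7
```

View pics/side4.png

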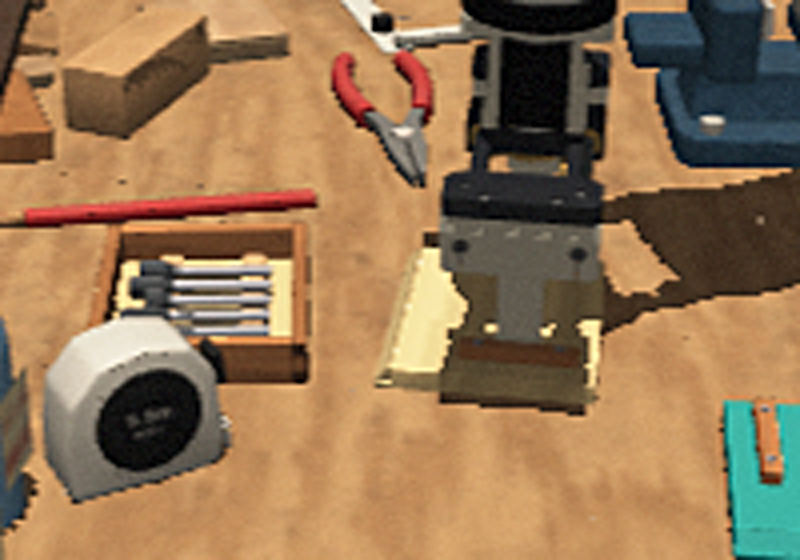

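```bash
python3 -m inch '[[[-0.005,0.02,-0.002,0,0,-0.025,-0.6],[-0.01,0.045,-0.002,0,0,-0.05,-0.6],[-0.016,0.07,-0.002,0,0,-0.075,-0.6],[-0.021,0.095,-0.002,0,0,-0.1,-0.6],[-0.026,0.12,-0.002,0,0,-0.125,-0.6],[-0.032,0.145,-0.002,0,0,-0.15,-0.6],[-0.038,0.17,-0.002,0,0,-0.175,-0.6],[-0.043,0.19,-0.002,0,0,-0.2025,-0.6],[-0.043,0.207,-0.002,0,0,-0.2025,-0.6],[-0.043,0.207,-0.002,0,0,-0.2025,-0.6]]]'
python3 - <<'E'
from h import *
import cv2
im=bot.capture("side")[:,:,::-1]
cv2.imwrite("pics/side5.png",cv2.resize(im[150:290,220:420],None,fx=4,fy=4,interpolation=cv2.INTER_CUBIC))
im=bot.capture("top")[:,:,::-1]
cv2.imwrite("pics/top5.png",cv2.resize(im[135:255,240:390],None,fx=5,fy=5,interpolation=cv2.INTER_CUBIC))
E
```

```text
time: 7.9
tool_pos: [544.6, 186.9, 15.5]
tcp_rot: [-3.14, -0.0, 1.593]
contact_force: [-5.2, 1.2, 9.2]
grip_width: 70.2
```

View pics/side5.png

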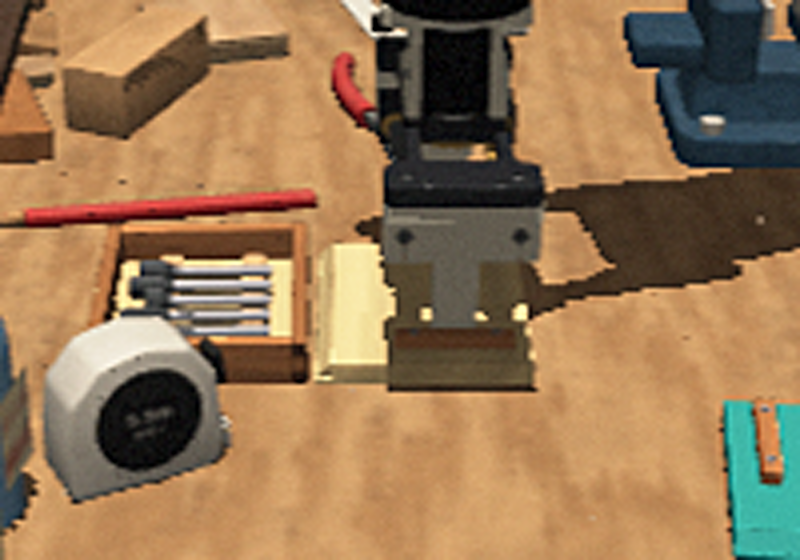

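View pics/top5.png

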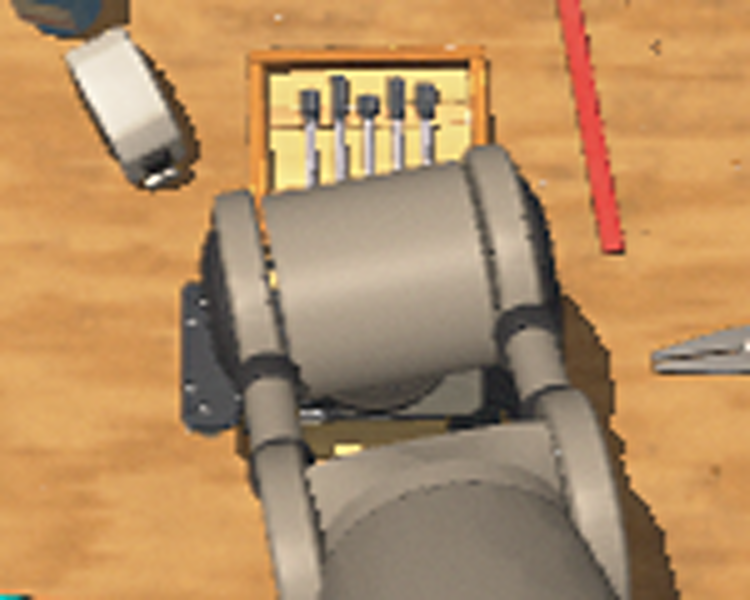

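```bash
python3 -m inch '[[[0,0.01,-0.002,0,0,0,-0.6],[0,0.018,-0.003,0,0,0,-0.6],[0,0.018,-0.003,0,0,0,-0.4],[0,0.018,-0.005,0,0,0,-0.3],[0,0.018,-0.005,0,0,0,-0.3],[0,0.018,-0.01,0,0,0,-0.3],[0,0.018,-0.05,0,0,0,-0.3],[0,0.018,-0.15,0,0,0,-0.3],[0,-0.1,-0.23,0,0,0,-0.3],[0,-0.32,-0.23,0,0,0,-0.3]]]'
python3 - <<'E'
from h import *
import cv2
o=bot.get_obs();print(o["tool_pos"],o["tcp_rot"])
cv2.imwrite("pics/wrist6.png",bot.capture("wrist")[:,:,::-1])
im=bot.capture("side")[:,:,::-1]
cv2.imwrite("pics/side6.png",cv2.resize(im[150:290,220:420],None,fx=4,fy=4,interpolation=cv2.INTER_CUBIC))
im=bot.capture("top")[:,:,::-1]
cv2.imwrite("pics/top6.png",cv2.resize(im[135:255,240:390],None,fx=5,fy=5,interpolation=cv2.INTER_CUBIC))
E
```

```text
time: 9.25
tool_pos: [482.9, 185.4, 62.5]
tcp_rot: [3.137, -0.001, 1.592]
contact_force: [-0.2, 0.7, -0.2]
grip_width: 59.5
[482.89325512 185.36945948  62.47194456] [ 3.13661920e+00 -1.04081402e-03  1.59206143e+00]
```

View pics/side6.png

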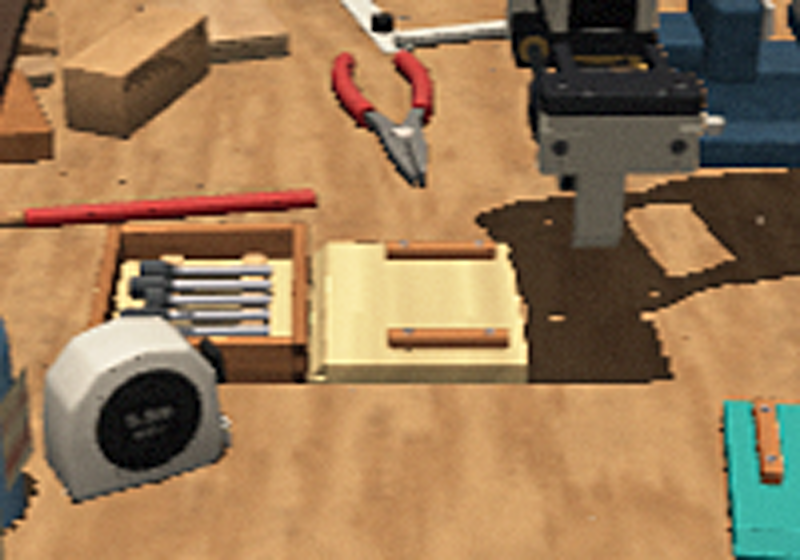

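View pics/top6.png

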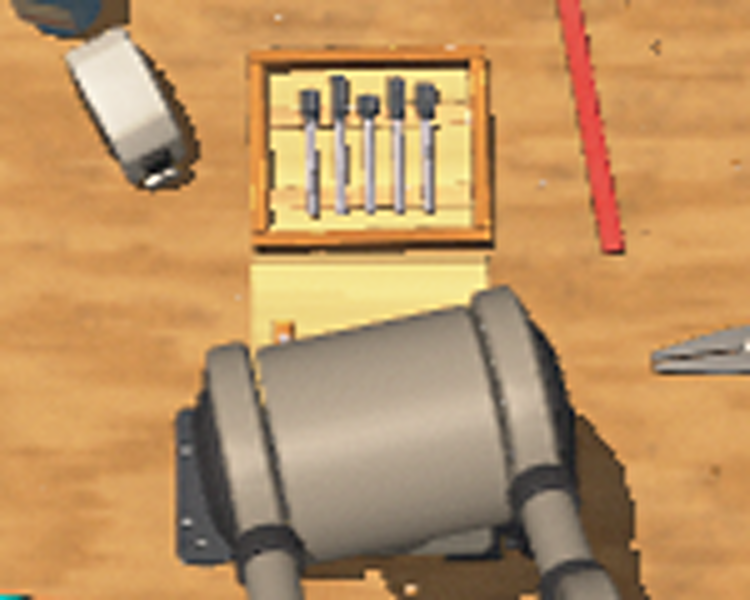

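View pics/wrist6.png

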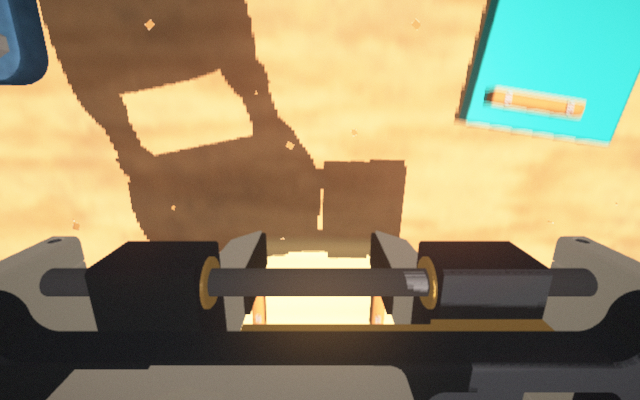

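```bash
python3 -m inch '[[[0,0,0.06,0,0,0,-0.3],[0,0,0.13,0,0,0,-0.3],[0,0,0.2,0,0,0,-0.3],[0,0,0.26,0,0,0,-0.3],[0,0,0.295,0,0,0,-0.3],[0,0.015,0.295,0,0,0,-0.3],[0,0.03,0.295,0,0,0,-0.3],[0,0.045,0.295,0,0,0,-0.3],[0,0.055,0.295,0,0,0,-0.3],[0,0.06,0.295,0,0,0,-0.3]]]'
```

```text
time: 10.65
tool_pos: [493.6, 185.4, 1.8]
tcp_rot: [3.141, -0.0, 1.593]
contact_force: [1.2, 1.2, 0.1]
grip_width: 59.7
```

```bash
python3 -m inch '[[[0,0,-0.005,0,0,0,-0.3],[0,0.004,-0.005,0,0,0,-0.3],[0,0.008,-0.005,0,0,0,-0.3],[0,0.012,-0.005,0,0,0,-0.3],[0,0.016,-0.005,0,0,0,-0.3],[0,0.02,-0.005,0,0,0,-0.3],[0,0.022,-0.005,0,0,0,-0.3],[0,0.022,-0.005,0,0,0,-0.3],[0,0.022,-0.005,0,0,0,-0.3],[0,0.022,-0.005,0,0,0,-0.3]]]'
python3 - <<'E'
from h import *
import cv2
im=bot.capture("side")[:,:,::-1]
cv2.imwrite("pics/side7.png",cv2.resize(im[150:290,220:420],None,fx=4,fy=4,interpolation=cv2.INTER_CUBIC))
E
```

```text
time: 11.9
tool_pos: [497.1, 185.5, 2.6]
tcp_rot: [-3.14, 0.0, 1.593]
contact_force: [-4.3, -2.9, 2.1]
grip_width: 60.1
```

View pics/side7.png

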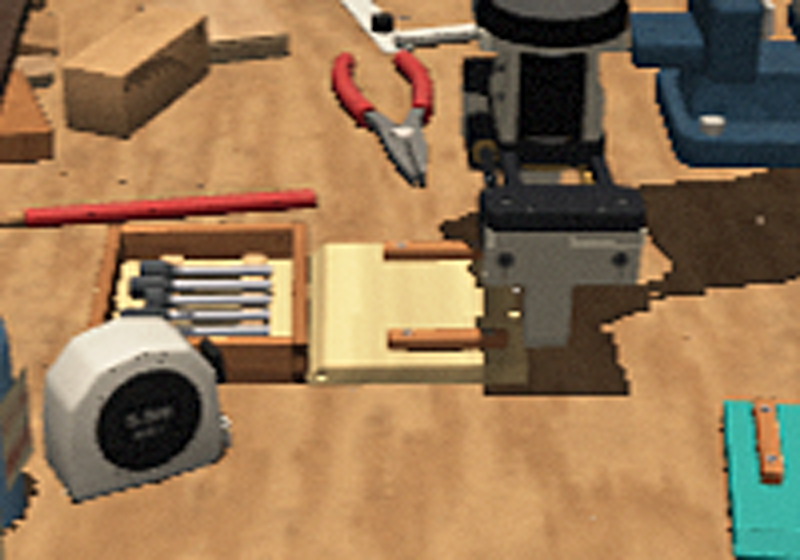

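```bash
python3 - <<'E'
import numpy as np
c=2.6;d0=.9
for th in list(range(0,100,2)):
    t=np.radians(th);k=4*np.sin(t) if th<45 else 12*np.sin(t)-8*np.cos(t)
    d=2.2 if th<50 else 2.2-.9*min(1,(th-50)/30)
    x=-k-110*np.cos(t)+c*np.sin(t)+d*np.cos(t); z=110*np.sin(t)+c*np.cos(t)-d*np.sin(t)
    print(th, round((x+110-d0)/200,4), round(-(z-c)/200,4))
E
```

```text
0 0.0065 -0.0
2 0.0066 -0.0188
4 0.0073 -0.0376
6 0.0087 -0.0563
8 0.0108 -0.0749
10 0.0135 -0.0934
12 0.0168 -0.1118
14 0.0208 -0.13
16 0.0255 -0.1481
18 0.0307 -0.1659
20 0.0366 -0.1836
22 0.0431 -0.201
24 0.0503 -0.2181
26 0.058 -0.235
28 0.0663 -0.2515
30 0.0752 -0.2678
32 0.0847 -0.2837
34 0.0947 -0.2992
36 0.1053 -0.3143
38 0.1165 -0.3291
40 0.1281 -0.3434
42 0.1403 -0.3573
44 0.1529 -0.3708
46 0.1651 -0.3838
48 0.1767 -0.3963
50 0.1887 -0.4083
52 0.2011 -0.42
54 0.2138 -0.4312
56 0.227 -0.4419
58 0.2406 -0.452
60 0.2545 -0.4616
62 0.2689 -0.4706
64 0.2836 -0.479
66 0.2986 -0.4869
68 0.314 -0.4941
70 0.3296 -0.5008
72 0.3456 -0.5068
74 0.3618 -0.5122
76 0.3782 -0.5169
78 0.3949 -0.521
80 0.4118 -0.5245
82 0.4289 -0.527
84 0.4461 -0.5289
86 0.4635 -0.5301
88 0.481 -0.5306
90 0.4985 -0.5305
92 0.5161 -0.5297
94 0.5337 -0.5283
96 0.5514 -0.5262
98 0.569 -0.5234
```

```bash
python3 -m inch '[[[0,0.004,0,0,0,0,-0.3],[0,0.0075,0,0,0,0,-0.3],[0,0.0075,0,0,0,0,-0.3],[0,0.0075,-0.01,0,0,0,-0.3],[0,0.0076,-0.02,0,0,0,-0.3],[0,0.0083,-0.0376,0,0,0,-0.3],[0,0.0097,-0.0563,0,0,0,-0.3],[0,0.0118,-0.0749,0,0,0,-0.3],[0,0.0145,-0.0934,0,0,0,-0.3],[0,0.0145,-0.0934,0,0,0,-0.3]]]'
python3 - <<'E'
from h import *
import cv2
im=bot.capture("side")[:,:,::-1]
cv2.imwrite("pics/side8.png",cv2.resize(im[150:290,220:420],None,fx=4,fy=4,interpolation=cv2.INTER_CUBIC))
E
```

```text
time: 13.2
tool_pos: [499.4, 185.2, 21.0]
tcp_rot: [-3.139, 0.001, 1.593]
contact_force: [-4.9, -2.3, 1.0]
grip_width: 59.8
```

View pics/side8.png

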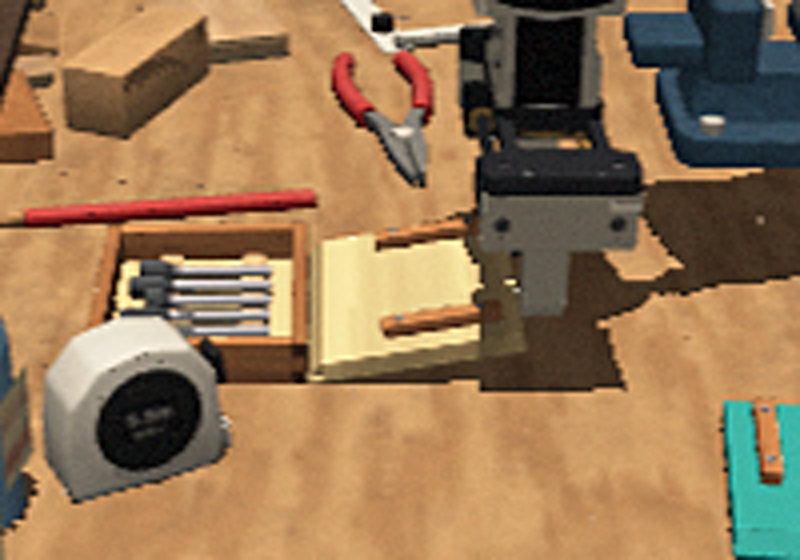

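```bash
cat > arc.py <<'E'
import numpy as np,sys
a,b,n,x0,z0,d1,d2=map(float,sys.argv[1:8]);c=2.6;d0=.9
for th in np.linspace(a,b,int(n)+1)[1:]:
    t=np.radians(th);k=4*np.sin(t) if th<45 else 12*np.sin(t)-8*np.cos(t)
    d=d1+(d2-d1)*(th-a)/(b-a)
    x=-k-110*np.cos(t)+c*np.sin(t)+d*np.cos(t); z=110*np.sin(t)+c*np.cos(t)-d*np.sin(t)
    print(round(th,1), round((x+110-d0)/200-x0,4), round(-(z-c)/200-z0,4), "cum",round((x+110-d0)/200,4), round(-(z-c)/200,4))
E
python3 arc.py 10 28 10 .0145 -.0934 3.2 4
```

```text
11.8 0.0072 -0.0154 cum 0.0217 -0.1088
13.6 0.0111 -0.0316 cum 0.0256 -0.125
15.4 0.0155 -0.0476 cum 0.03 -0.141
17.2 0.0203 -0.0635 cum 0.0348 -0.1569
19.0 0.0257 -0.0791 cum 0.0402 -0.1725
20.8 0.0316 -0.0945 cum 0.0461 -0.1879
22.6 0.0379 -0.1097 cum 0.0524 -0.2031
24.4 0.0447 -0.1247 cum 0.0592 -0.2181
26.2 0.052 -0.1394 cum 0.0665 -0.2328
28.0 0.0598 -0.1539 cum 0.0743 -0.2473
```

```bash
python3 -m inch '[[[0,0.007,-0.015,0,0,0,-0.3],[0,0.011,-0.0316,0,0,0,-0.3],[0,0.0155,-0.0476,0,0,0,-0.3],[0,0.0203,-0.0635,0,0,0,-0.3],[0,0.0257,-0.0791,0,0,0,-0.3],[0,0.0316,-0.0945,0,0,0,-0.3],[0,0.0379,-0.1097,0,0,0,-0.3],[0,0.0447,-0.1247,0,0,0,-0.3],[0,0.052,-0.1394,0,0,0,-0.3],[0,0.0598,-0.1539,0,0,0,-0.3]]]'
python3 - <<'E'
from h import *
import cv2
im=bot.capture("side")[:,:,::-1]
cv2.imwrite("pics/side9.png",cv2.resize(im[150:290,220:420],None,fx=4,fy=4,interpolation=cv2.INTER_CUBIC))
E
python3 arc.py 28 46 10 .0743 -.2473 4 4
```

```text
time: 14.5
tool_pos: [510.3, 185.4, 51.7]
tcp_rot: [-3.136, 0.001, 1.593]
contact_force: [-8.7, -2.2, 3.2]
grip_width: 59.7
29.8 0.0078 -0.0144 cum 0.0821 -0.2617
31.6 0.0161 -0.0285 cum 0.0904 -0.2758
33.4 0.0249 -0.0423 cum 0.0992 -0.2896
35.2 0.0341 -0.0558 cum 0.1084 -0.3031
37.0 0.0437 -0.069 cum 0.118 -0.3163
38.8 0.0538 -0.0819 cum 0.1281 -0.3292
40.6 0.0642 -0.0945 cum 0.1385 -0.3418
42.4 0.0751 -0.1067 cum 0.1494 -0.354
44.2 0.0864 -0.1185 cum 0.1607 -0.3658
46.0 0.097 -0.13 cum 0.1713 -0.3773
```

View pics/side9.png

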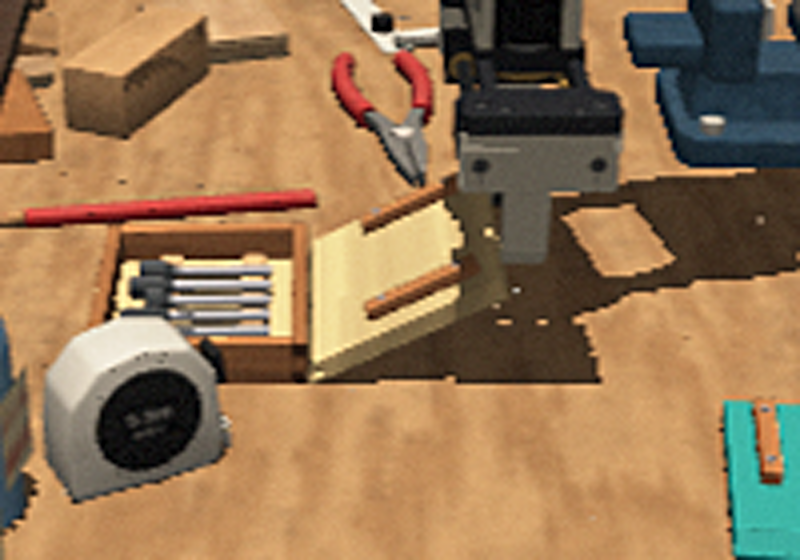

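```bash
python3 -m inch '[[[0,0.0085,-0.0144,0,0,0,-0.3],[0,0.0168,-0.0285,0,0,0,-0.3],[0,0.0256,-0.0423,0,0,0,-0.3],[0,0.0348,-0.0558,0,0,0,-0.3],[0,0.0445,-0.069,0,0,0,-0.3],[0,0.0545,-0.0819,0,0,0,-0.3],[0,0.065,-0.0945,0,0,0,-0.3],[0,0.0759,-0.1067,0,0,0,-0.3],[0,0.0872,-0.1185,0,0,0,-0.3],[0,0.098,-0.13,0,0,0,-0.3]]]'
python3 - <<'E'
from h import *
import cv2
im=bot.capture("side")[:,:,::-1]
cv2.imwrite("pics/side10.png",cv2.resize(im[150:290,220:420],None,fx=4,fy=4,interpolation=cv2.INTER_CUBIC))
E
python3 arc.py 46 64 10 .1723 -.3773 4 3.4
```

```text
time: 15.8
tool_pos: [530.1, 186.0, 78.6]
tcp_rot: [-3.137, 0.001, 1.594]
contact_force: [-11.3, -2.9, 9.5]
grip_width: 59.6
47.8 0.009 -0.0113 cum 0.1813 -0.3886
49.6 0.0194 -0.0222 cum 0.1917 -0.3995
51.4 0.0302 -0.0327 cum 0.2025 -0.41
53.2 0.0413 -0.0428 cum 0.2136 -0.4201
55.0 0.0528 -0.0525 cum 0.2251 -0.4298
56.8 0.0646 -0.0618 cum 0.2369 -0.4391
58.6 0.0767 -0.0706 cum 0.249 -0.4479
60.4 0.0891 -0.079 cum 0.2614 -0.4563
62.2 0.1018 -0.087 cum 0.2741 -0.4643
64.0 0.1148 -0.0945 cum 0.2871 -0.4718
```

View pics/side10.png

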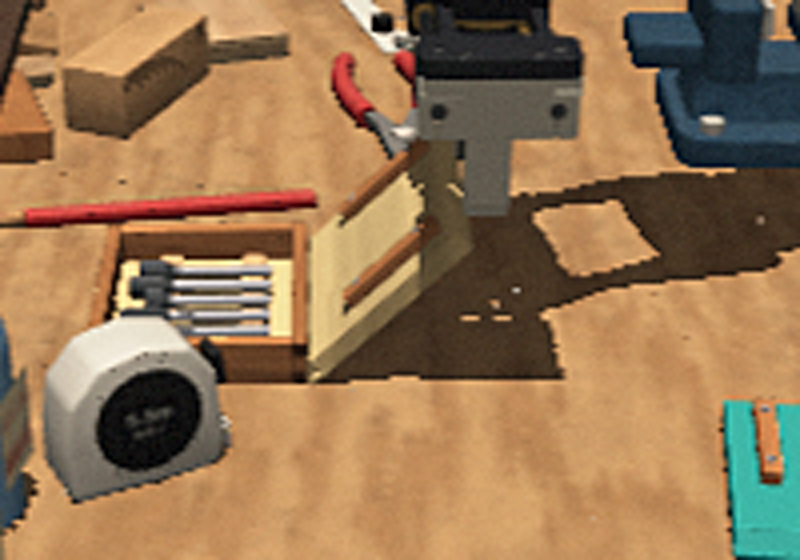

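```bash
python3 arc.py 46 64 10 .1723 -.3773 3.6 2.8
```

```text
47.8 0.0076 -0.0128 cum 0.1799 -0.3901
49.6 0.018 -0.0239 cum 0.1903 -0.4012
51.4 0.0288 -0.0345 cum 0.2011 -0.4118
53.2 0.0399 -0.0448 cum 0.2122 -0.4221
55.0 0.0514 -0.0546 cum 0.2237 -0.4319
56.8 0.0632 -0.064 cum 0.2355 -0.4413
58.6 0.0753 -0.073 cum 0.2476 -0.4503
60.4 0.0877 -0.0815 cum 0.26 -0.4588
62.2 0.1005 -0.0895 cum 0.2728 -0.4668
64.0 0.1135 -0.0972 cum 0.2858 -0.4745
```

```bash
python3 -m inch '[[[0,0.0078,-0.0125,0,0,0,-0.3],[0,0.018,-0.0237,0,0,0,-0.3],[0,0.0288,-0.0345,0,0,0,-0.3],[0,0.0399,-0.0448,0,0,0,-0.3],[0,0.0514,-0.0546,0,0,0,-0.3],[0,0.0632,-0.064,0,0,0,-0.3],[0,0.0753,-0.073,0,0,0,-0.3],[0,0.0877,-0.0815,0,0,0,-0.3],[0,0.1005,-0.0895,0,0,0,-0.3],[0,0.1135,-0.0972,0,0,0,-0.3]]]'
python3 - <<'E'
from h import *
import cv2
im=bot.capture("side")[:,:,::-1]
cv2.imwrite("pics/side11.png",cv2.resize(im[150:290,220:420],None,fx=4,fy=4,interpolation=cv2.INTER_CUBIC))
E
python3 arc.py 64 80 10 .2858 -.4745 2.8 2.2
```

```text
time: 17.1
tool_pos: [555.2, 187.0, 98.9]
tcp_rot: [3.14, -0.0, 1.593]
contact_force: [-6.6, -1.8, 8.6]
grip_width: 59.8
65.6 0.0119 -0.0063 cum 0.2977 -0.4808
67.2 0.0239 -0.0122 cum 0.3097 -0.4867
68.8 0.0362 -0.0178 cum 0.322 -0.4923
70.4 0.0486 -0.0229 cum 0.3344 -0.4974
72.0 0.0613 -0.0277 cum 0.3471 -0.5022
73.6 0.0741 -0.0321 cum 0.3599 -0.5066
75.2 0.087 -0.0361 cum 0.3728 -0.5106
76.8 0.1001 -0.0396 cum 0.3859 -0.5141
78.4 0.1134 -0.0428 cum 0.3992 -0.5173
80.0 0.1268 -0.0456 cum 0.4126 -0.5201
```

View pics/side11.png

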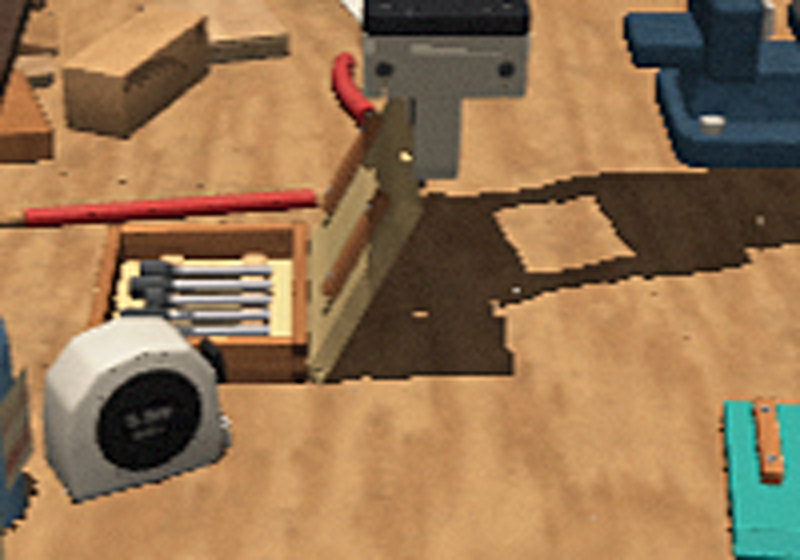

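```bash
python3 -m inch '[[[0,0.0119,-0.0063,0,0,0,-0.3],[0,0.0239,-0.0122,0,0,0,-0.3],[0,0.0362,-0.0178,0,0,0,-0.3],[0,0.0486,-0.0229,0,0,0,-0.3],[0,0.0613,-0.0277,0,0,0,-0.3],[0,0.0741,-0.0321,0,0,0,-0.3],[0,0.087,-0.0361,0,0,0,-0.3],[0,0.1001,-0.0396,0,0,0,-0.3],[0,0.1134,-0.0428,0,0,0,-0.3],[0,0.1268,-0.0456,0,0,0,-0.3]]]'
python3 - <<'E'
from h import *
import cv2
im=bot.capture("side")[:,:,::-1]
cv2.imwrite("pics/side12.png",cv2.resize(im[150:290,220:420],None,fx=4,fy=4,interpolation=cv2.INTER_CUBIC))
E
python3 arc.py 80 96 10 .4126 -.5201 2.2 2
```

```text
time: 18.4
tool_pos: [582.0, 187.8, 108.4]
tcp_rot: [3.137, -0.001, 1.593]
contact_force: [-2.5, 0.0, 7.1]
grip_width: 59.7
81.6 0.0135 -0.0021 cum 0.4261 -0.5222
83.2 0.0271 -0.0038 cum 0.4397 -0.5239
84.8 0.0408 -0.0052 cum 0.4534 -0.5253
86.4 0.0546 -0.0061 cum 0.4672 -0.5262
88.0 0.0685 -0.0065 cum 0.4811 -0.5266
89.6 0.0824 -0.0066 cum 0.495 -0.5267
91.2 0.0964 -0.0062 cum 0.509 -0.5263
92.8 0.1104 -0.0054 cum 0.523 -0.5255
94.4 0.1244 -0.0042 cum 0.537 -0.5243
96.0 0.1384 -0.0026 cum 0.551 -0.5227
```

View pics/side12.png

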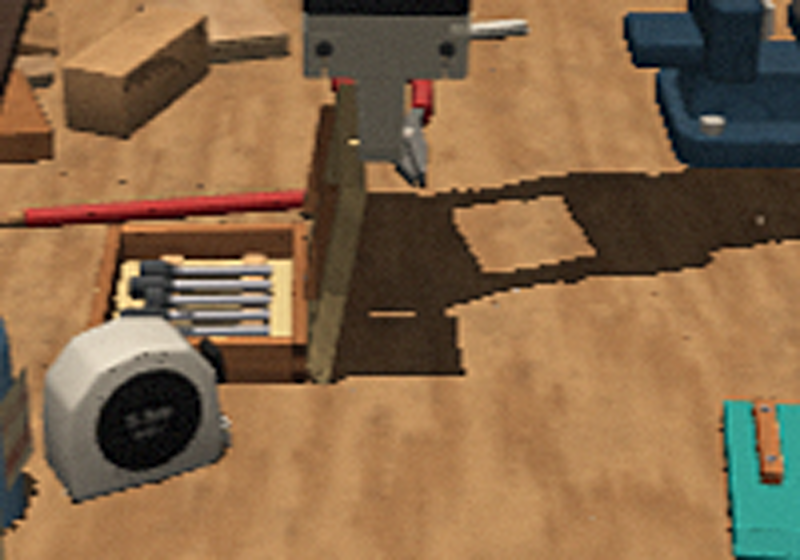

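```bash
python3 -m inch '[[[0,0.0135,-0.001,0,0,0,-0.3],[0,0.0271,-0.002,0,0,0,-0.3],[0,0.0408,-0.0035,0,0,0,-0.3],[0,0.0546,-0.0045,0,0,0,-0.3],[0,0.0685,-0.005,0,0,0,-0.3],[0,0.0824,-0.005,0,0,0,-0.3],[0,0.0964,-0.0047,0,0,0,-0.3],[0,0.1104,-0.004,0,0,0,-0.3],[0,0.12,-0.003,0,0,0,-0.3],[0,0.13,-0.002,0,0,0,-0.3]]]'
python3 - <<'E'
from h import *
import cv2
im=bot.capture("side")[:,:,::-1]
cv2.imwrite("pics/side13.png",cv2.resize(im[130:270,220:420],None,fx=4,fy=4,interpolation=cv2.INTER_CUBIC))
E
```

```text
time: 19.7
tool_pos: [608.7, 188.6, 109.4]
tcp_rot: [3.135, -0.001, 1.593]
contact_force: [0.8, 0.1, 8.7]
grip_width: 59.5
```

View pics/side13.png

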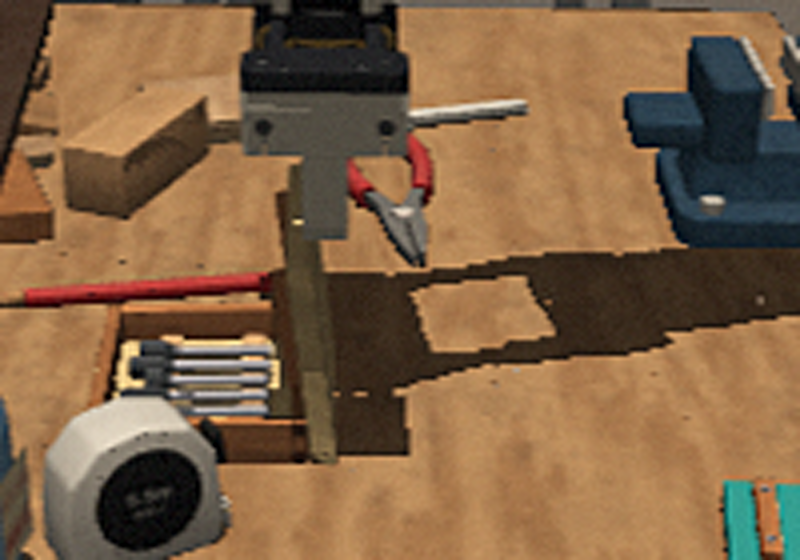

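```bash
python3 -m inch '[[[0,0.01,0.001,0,0,0,-0.3],[0,0.022,0.003,0,0,0,-0.3],[0,0.034,0.005,0,0,0,-0.3],[0,0.046,0.008,0,0,0,-0.3],[0,0.058,0.011,0,0,0,-0.3],[0,0.07,0.014,0,0,0,-0.3],[0,0.082,0.017,0,0,0,-0.3],[0,0.094,0.02,0,0,0,-0.3],[0,0.106,0.022,0,0,0,-0.3],[0,0.118,0.022,0,0,0,-0.3]]]'
python3 - <<'E'
from h import *
import cv2
im=bot.capture("side")[:,:,::-1]
cv2.imwrite("pics/side14.png",cv2.resize(im[130:270,220:420],None,fx=4,fy=4,interpolation=cv2.INTER_CUBIC))
E
```

```text
time: 21.0
tool_pos: [630.5, 188.6, 103.0]
tcp_rot: [3.14, -0.0, 1.593]
contact_force: [1.7, 0.4, 3.1]
grip_width: 59.8
```

View pics/side14.png

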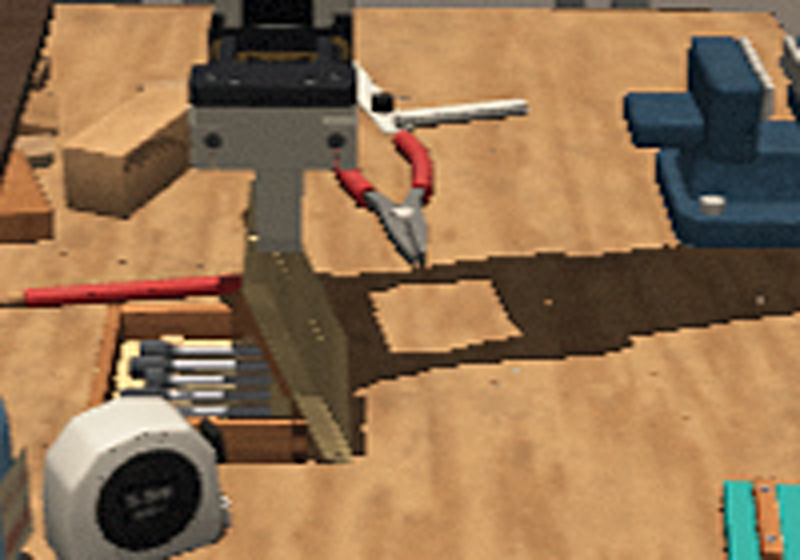

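```bash
python3 -m inch '[[[0,0.012,0.002,0,0,0,-0.3],[0,0.024,0.004,0,0,0,-0.3],[0,0.036,0.006,0,0,0,-0.3],[0,0.048,0.008,0,0,0,-0.3],[0,0.06,0.01,0,0,0,-0.3],[0,0.072,0.012,0,0,0,-0.3],[0,0.084,0.012,0,0,0,-0.3],[0,0.096,0.012,0,0,0,-0.3],[0,0.108,0.012,0,0,0,-0.3],[0,0.12,0.012,0,0,0,-0.3]]]'
python3 - <<'E'
from h import *
import cv2
im=bot.capture("side")[:,:,::-1]
cv2.imwrite("pics/side15.png",cv2.resize(im[130:270,220:420],None,fx=4,fy=4,interpolation=cv2.INTER_CUBIC))
E
```

```text
time: 22.3
tool_pos: [654.0, 189.0, 100.4]
tcp_rot: [3.142, -0.0, 1.593]
contact_force: [0.5, -0.5, -0.3]
grip_width: 59.7
```

View pics/side15.png

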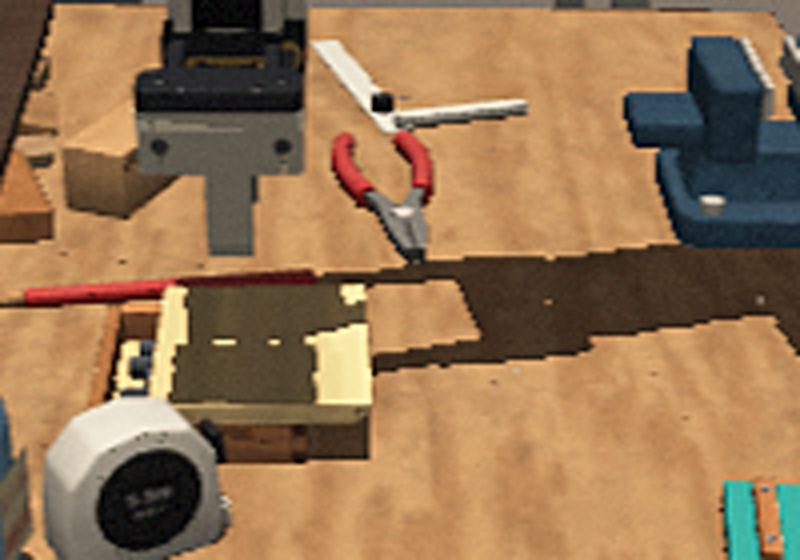

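```bash
python3 -m inch '[[[0,-0.06,-0.02,0,0,0,-0.3],[0,-0.15,-0.02,0,0,0,-0.3],[0,-0.26,-0.02,0,0,0,-0.3],[0,-0.37,-0.02,0,0,0,-0.3],[0,-0.46,-0.01,0,0,0,-0.3],[0,-0.52,0,0,0,0,-0.3],[0,-0.57,0.02,0,0,0,-0.3],[0,-0.57,0.05,0,0,0,-0.3],[0,-0.57,0.08,0,0,0,-0.3],[0,-0.57,0.1,0,0,0,-0.3]]]'
python3 - <<'E'
from h import *
import cv2
im=bot.capture("side")[:,:,::-1]
cv2.imwrite("pics/side16.png",cv2.resize(im[170:280,220:380],None,fx=5,fy=5,interpolation=cv2.INTER_CUBIC))
im=bot.capture("top")[:,:,::-1]
cv2.imwrite("pics/top16.png",cv2.resize(im[135:255,240:390],None,fx=5,fy=5,interpolation=cv2.INTER_CUBIC))
E
```

```text
time: 23.6
tool_pos: [540.1, 186.4, 79.6]
tcp_rot: [-3.141, -0.0, 1.593]
contact_force: [1.1, 0.6, -0.2]
grip_width: 59.8
```

View pics/side16.png

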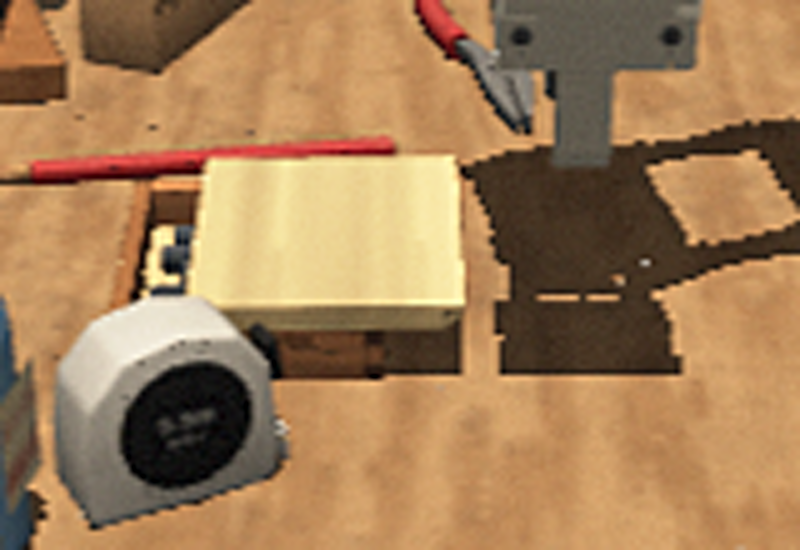

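View pics/top16.png

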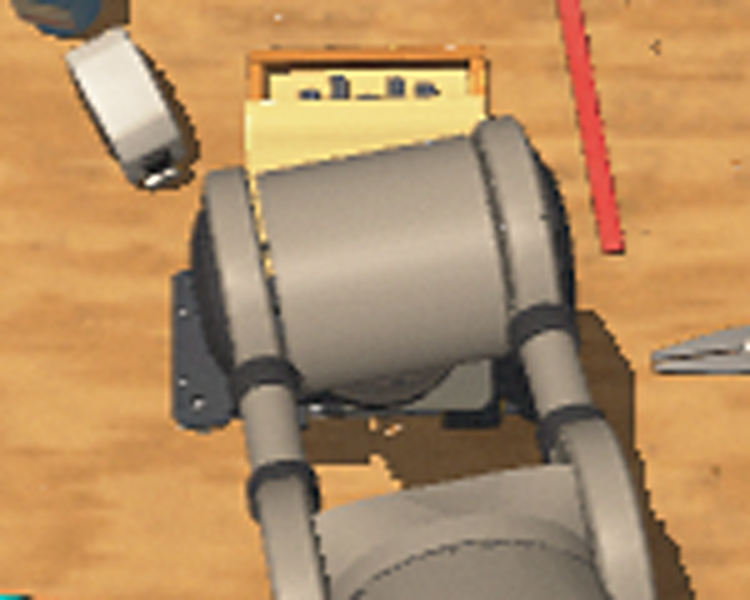

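```bash
python3 - <<'E'
from h import *
np.set_printoptions(precision=1,suppress=True)
c=lambda u,v:(240+(u+.5)/5-.5,135+(v+.5)/5-.5)
s=lambda u,v:(220+(u+.5)/5-.5,170+(v+.5)/5-.5)
for z in (36,44): 
    print(z,ray("top",*c(246,100),z),ray("top",*c(483,97),z))
    print("side back-left,back-right,front-right,front-left",*[ray("side",*s(*p),z) for p in [(188,300),(207,160),(456,155),(464,304)]])
E
```

```text
36 [692.7 255.3  36. ] [695.7 126.7  36. ]
side back-left,back-right,front-right,front-left [691.7 250.6  36. ] [696.6 129.1  36. ] [587.4 123.   36. ] [583.8 252.9  36. ]
44 [690.7 254.9  44. ] [693.6 127.2  44. ]
side back-left,back-right,front-right,front-left [689.8 264.3  44. ] [694.6 144.9  44. ] [587.3 138.9  44. ] [583.8 266.6  44. ]
```

```bash
python3 -m inch '[[[0,0,0.06,0,0,0,-0.3],[0,0,0.14,0,0,0,-0.3],[0,0,0.22,0,0,0,-0.3],[0,0.02,0.29,0,0,0,-0.3],[0,0.06,0.32,0,0,0,-0.3],[0,0.1,0.32,0,0,0,-0.3],[0,0.13,0.32,0,0,0,-0.3],[0,0.15,0.32,0,0,0,-0.3],[0,0.16,0.32,0,0,0,-0.3],[0,0.16,0.32,0,0,0,-0.3]]]'
python3 - <<'E'
from h import *
import cv2
im=bot.capture("side")[:,:,::-1]
cv2.imwrite("pics/side17.png",cv2.resize(im[170:280,220:380],None,fx=5,fy=5,interpolation=cv2.INTER_CUBIC))
E
```

```text
time: 24.95
tool_pos: [571.9, 187.2, 16.5]
tcp_rot: [3.141, -0.0, 1.593]
contact_force: [-0.4, -0.6, -0.4]
grip_width: 59.6
```

View pics/side17.png

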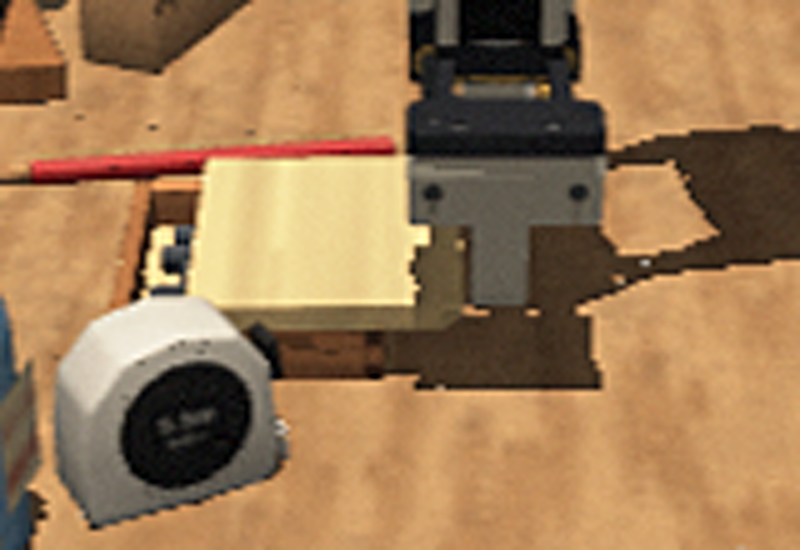

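```bash
python3 -m inch '[[[0,0.02,0,0,0,0,-0.3],[0,0.04,0,0,0,0,-0.3],[0,0.06,0,0,0,0,-0.3],[0,0.08,0,0,0,0,-0.3],[0,0.1,0,0,0,0,-0.3],[0,0.12,0,0,0,0,-0.3],[0,0.135,0,0,0,0,-0.3],[0,0.15,0,0,0,0,-0.3],[0,0.16,0,0,0,0,-0.3],[0,0.165,0,0,0,0,-0.3]]]'
python3 - <<'E'
from h import *
import cv2
im=bot.capture("side")[:,:,::-1]
cv2.imwrite("pics/side18.png",cv2.resize(im[170:280,220:380],None,fx=5,fy=5,interpolation=cv2.INTER_CUBIC))
E
```

```text
time: 26.25
tool_pos: [605.0, 187.9, 16.3]
tcp_rot: [3.142, -0.0, 1.593]
contact_force: [-1.1, 0.3, 0.2]
grip_width: 59.2
```

View pics/side18.png

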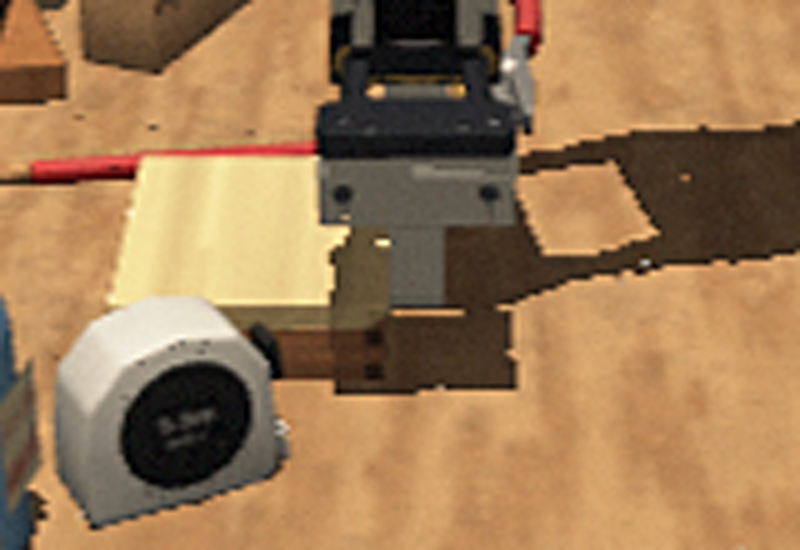

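```bash
python3 -m inch '[[[0,0.002,0,0,0,0,-0.3],[0,0.004,0,0,0,0,-0.3],[0,0.006,0,0,0,0,-0.3],[0,0.008,0,0,0,0,-0.3],[0,0.01,0,0,0,0,-0.3],[0,0.012,0,0,0,0,-0.3],[0,0.014,0,0,0,0,-0.3],[0,0.016,0,0,0,0,-0.3],[0,0.016,0,0,0,0,-0.3],[0,0.016,0,0,0,0,-0.3]]]'
```

```text
time: 27.55
tool_pos: [607.4, 188.0, 16.3]
tcp_rot: [-3.14, 0.0, 1.593]
contact_force: [-5.6, -1.9, 3.7]
grip_width: 59.7
```

```bash
python3 -m inch '[[[0,0.003,0,0,0,0,-0.3],[0,0.006,0,0,0,0,-0.3],[0,0.006,0,0,0,0,-0.3],[0,0.006,0,0,0,0,-0.3],[0,-0.01,0,0,0,0,-0.3],[0,-0.06,0,0,0,0,-0.3],[0,-0.15,0,0,0,0,-0.3],[0,-0.25,-0.1,0,0,0,-0.3],[0,-0.4,-0.25,0,0,0,-0.3],[0,-0.6,-0.4,0,0,0,-0.3]]]'
python3 - <<'E'
from h import *
import cv2
im=bot.capture("side")[:,:,::-1]
cv2.imwrite("pics/side19f.png",im)
cv2.imwrite("pics/side19.png",cv2.resize(im[170:280,220:380],None,fx=5,fy=5,interpolation=cv2.INTER_CUBIC))
im=bot.capture("top")[:,:,::-1]
cv2.imwrite("pics/top19.png",cv2.resize(im[135:255,240:390],None,fx=5,fy=5,interpolation=cv2.INTER_CUBIC))
E
```

```text
time: 28.8
tool_pos: [487.6, 185.3, 97.1]
tcp_rot: [3.14, -0.0, 1.592]
contact_force: [1.4, 0.8, 0.8]
grip_width: 59.7
```

View pics/side19.png

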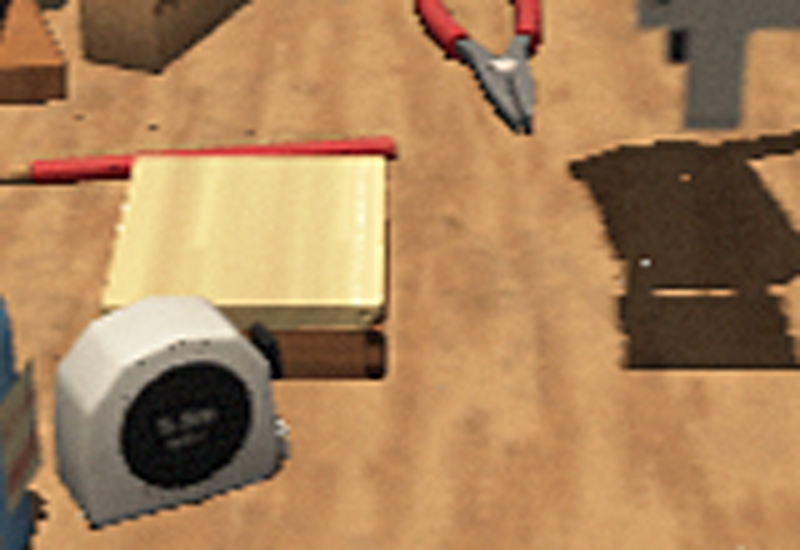

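View pics/top19.png

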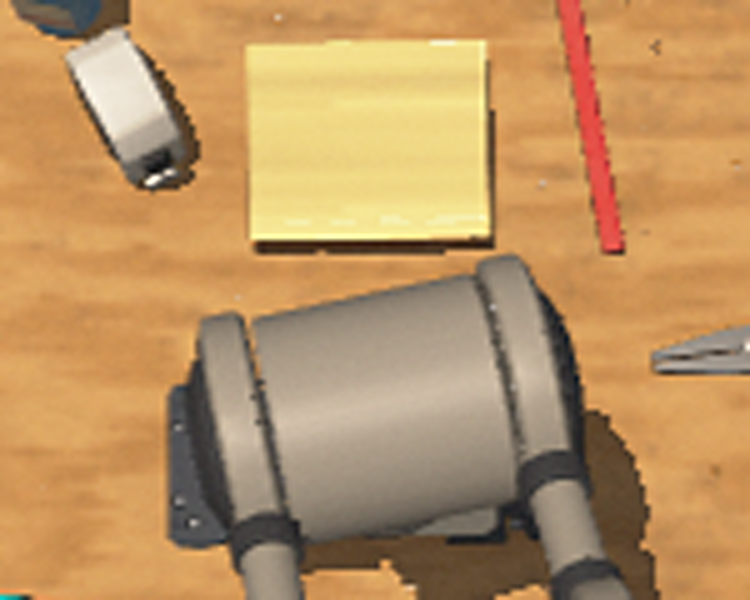

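```bash
python3 - <<'E'
from h import *
np.set_printoptions(precision=1,suppress=True)
c=lambda u,v:(240+(u+.5)/5-.5,135+(v+.5)/5-.5)
s=lambda u,v:(220+(u+.5)/5-.5,170+(v+.5)/5-.5)
for p in [(251,241),(491,237),(486,40),(246,44)]: print("top",ray("top",*c(*p),36))
print("side FR,FL",*[ray("side",*s(*p),36) for p in [(384,155),(382,303)]])
# predicted image of ideal lid on box (front centre 616.9? top-cam measured box front centre 615.6,185.8 yaw .024)
for P in [(616.5,252,0),(616.5,252,24),(616.5,252,36)]:
    u,v=proj("side",P); print(P,(u-220)*5,(v-170)*5)
E
```

```text
top [615.1 251.6  36. ]
top [618.4 122.5  36. ]
top [727.5 125.1  36. ]
top [723.9 255.7  36. ]
side FR,FL [619.2 123.3  36. ] [615.9 252.4  36. ]
(616.5, 252, 0) 379.4870019036068 378.5004757490529
(616.5, 252, 24) 378.77304634070555 326.8123276000126
(616.5, 252, 36) 378.40937603695636 300.48373585797424
```

```bash
python3 -c "
from plant import bot
print(bot.close_job(), bot.get_obs()['time'])"
```

```text
the job is handed in; nothing more can be done
the job is handed in; nothing more can be done
```

The lid is on the box, flipped and lying flat with its front edge flush to about 1 mm. I handed the job in at about 29 s of the 72 s allowed; no verdict was reported.

**What I did**
- I put the fingertips between the battens, opened them against the battens' inner sides, and slid the lid flat on the bench into line with the box. It was not lifted.
- I pushed its near edge with two fingertips at about 5 to 15 N (8 to 12 N was advised). That swung it up on its far edge until it tipped over and fell onto the box.
- I then pushed its front edge in until the fingers touched the box front wall.

**Last checks before hand-in**
- **Height:** the top and side cameras both fit the lid lying flat with its top at 36 mm. That means both battens are down inside.
- **Front edge:** the top camera puts the lid front about 1 mm past the box front. The camera calibration is only good to about 2 mm, and the fingers stopped on the box wall.
- **Sideways:** the lid sits about 1.5 mm to the left of the box centre and is square to it, within the 5 mm play.
- **Bystanders:** the tape measure, pencil and pliers look unmoved, and the robot was clear of everything.
- **Disagreement:** the cameras differed by about 1 to 3 mm on where the box is. I used the wrist camera for lining up, since its reading agreed with the contact points.

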